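Slide the cheese board through the gap into the display bay

TASK

On the cheese counter, push the little wooden board that carries the slab of cheese through the narrow gap between the two wooden risers, until the whole board is past them and lies flat in the railed bay behind. Slide it along the counter with your fingertips against the board's edges: do not lift or tip it, and keep your fingers off the cheese. Leave everything else where it stands.

Things in the scene. Friction and masses are not known exactly. Their poses are not given: they have to be found in the camera images.
- display: Fixed wooden display; place and yaw vary. Origin on the counter at the gap's middle. Two brown risers flank the gap: x from 39 to 155 and -39 to -155, y from -25 to 25, 38 high, vertical corners at the gap rounded to 10 radius. The gap is 78 wide, its sides run along y. The board starts on the +y side and is pushed along -y into the bay (y from -25 to -175).
- gap_in (a point): Point on the counter in the middle of the gap's mouth, flush with the risers' faces on the approach side (display y = +25); axes as the display.
- gap_out (a point): Point on the counter in the middle of the gap's far end, flush with the risers' faces on the bay side (display y = -25); axes as the display.
- bay (a point): Point on the counter at the middle of the bay (display y = -100); axes as the display. The bay is bare counter between paler wooden rails, 12 thick and 22 high: the side rails' inner faces are at x = +-50 of this point, the end rail's inner face at y = -75; the side towards the gap is open.
- board: Loose pale wooden serving board, 72 wide (x) x 120 long (y) x 16 thick, with the cheese fixed on it, together about 0.25 to 0.45 kg. Origin: centre of its underside. Leading end at its y = -60, rear end at y = +60. It starts 125 to 190 from the gap's middle on the approach side, up to 35 off the gap's line, turned up to 0.4 rad from it.
- cheese: Cream slab of cheese fixed on the middle of the board, 44 (x) x 76 (y) x 28 high, its top 44 above the counter; the bare wooden rim is 14 wide at the board's sides and 22 at its ends. Origin: centre of its underside. Not to be touched.
- rear_a (a point): Lower rear corner of the board at its x = -36, y = +60.
- rear_b (a point): Lower rear corner of the board at its x = +36, y = +60.
- crottin_a: Bystander, loose, to be left alone: small round cheese, 52 dia x 30 high, standing on the riser on the display's -x side. Origin: centre of its underside.
- crottin_b: Bystander, loose, to be left alone: small round grey cheese, 48 dia x 34 high, standing on the riser on the display's +x side. Origin: centre of its underside.
- tomme: Bystander, loose, to be left alone: flat round cheese, 100 dia x 38 high, on the counter beside the bay. Origin: centre of its underside.
- crottin_c: Bystander, loose, to be left alone: small round grey cheese, 60 dia x 42 high, on the counter near the approach to the gap. Origin: centre of its underside.
- honey: Bystander, loose, to be left alone: small amber jar with a steel cap, 54 dia x 62 high. Origin: centre of its underside.
- tag: Bystander, loose, to be left alone: blank price card (about 50 high) on a dark wooden foot 30 x 60. Origin: centre of its underside.
- knife: Bystander, loose, to be left alone: spatula lying flat on the counter, origin on its underside. 
Mind the look-alikes: they are no part of the job. What is shaped like the board but red or yellow is not meant.

How it is judged (in metres and radians):
On the way:
1. the board is between the two risers, its middle in the gap, flat on the counter (y of board in the frame of display between -0.025 and 0.025 m and x of board in the frame of display between -0.01 and 0.01 m and height (world z) of board below 0.008 m), for 0.1 s.
At the end, for the whole second after the job is handed in: Both rear corners of the board are past the risers' bay-side faces, the board lies flat on the counter (within 4 mm and 0.05 rad) inside the bay (its middle within 30 mm of the bay's centre line) and is at rest (y of each of rear_a, rear_b in the frame of gap_out below 0 m and y of board in the frame of display above -0.14 m and x of board in the frame of display between -0.03 and 0.03 m and height (world z) of board below 0.004 m and angle between board's own z axis and vertical below 0.05 rad and linear speed of board below 0.01 m/s); the robot touches nothing.
It fails at once if the board is lifted more than 10 mm (height (world z) of board above 0.01 m).
It fails at once if the board is tipped by more than 0.15 rad (angle between board's own z axis and vertical above 0.15 rad).
It fails at once if the robot touches the cheese (contact force between any of the fingers, the arm and cheese above 0.5 N).
It fails at once if a bystander is moved more than 15 mm (distance of any of crottin_a, crottin_b, tomme, crottin_c, honey, tag, knife from where it was at the start of the episode above 0.015 m).
It also fails if it takes over 64 s, if anything falls off the work surface, if the arm or the gripper's body presses on something with over 40 N, if the wrist force passes 120 N, or if a joint passes its speed limit or range.

ROBOT

A 6-joint arm with a two-finger parallel gripper is mounted at the origin on the work surface. World frame = base frame: x ahead of the robot, y to its left, z up, the work surface at z = 0. Lengths are in m, angles in degrees, forces in N, time in s.
With the tool pointing down it reaches from about 0.375 to 0.75 m from the base axis. Payload 9 kg.
Tool frame: the origin (TCP) lies where the fingers leave the gripper's body, on its centre line; the fingertips stand 73 mm ahead of it and the grasp point (between the pads) lies 54 mm ahead of it (robot.tip_reach is the distance from the TCP to the fingertips, in m); z points along the fingers, y is the direction in which the jaws open and shut (so a half turn about z gives the same grasp; the last joint's range is limited). The gripper opens to 85 mm and grips with 20 to 120 N. Pads are 22 mm wide; open, the fingers measure 114 mm over their backs; the gripper's body (76 mm by 85 mm) begins 54 mm behind the grasp point. The pads swing forward as they close: fully open they stand 13 mm farther back than shut.
Start: joints at [55.078, 5.964, 5.575, 89.605, 0, 77.527], TCP at [0.229, 0.555, 0.304] pointing down, gripper open.
Joint ranges: [-171.21, 171.21], [-48.23, 106.86], [-62.78, 66.21], [-105.2, 120.99], [-86.42, 89.51], [-180, 180]. Speed limits (degrees/s): [127.2, 127.2, 147.25, 180, 180, 180].

INTERFACE

Orientations are given as [roll, pitch, yaw] about the fixed x, y, z axes, in that order (R = Rz(yaw) Ry(pitch) Rx(roll)).
In Python, from plant import robot gives the robot as it stands. Calls block until the motion is done:
- robot.move_pose(position, orientation): joint-space move of the TCP to a pose.
- robot.line_to(position, vel=0.15, rotation=None, guard=None): straight line of the TCP; rotation=None keeps the orientation; vel is the mean speed in m/s. With guard (N) it stops when the force on the tool has changed by that much, and returns True; else False.
- robot.goto_joints(angles): joint-space move.
- robot.set_gripper(opening): finger opening in m; the grip force is fixed at half the most; returns when the fingers have stopped.
- robot.pause(seconds).
- robot.ik(position, orientation): joint angles nearest the present ones, or None.
- robot.observe(): the state.
- robot.grab_frame(name): name is "scene" or "top" or "wrist"; returns the picture (420x560x3 uint8, blue, green, red); there is no depth.
- robot.get_calibration(name): a dict with "vertical_fov" (degrees; the focal length in pixels is half the picture's height over the tangent of half this angle, whatever the lens; pixels are square), "cx", "cy" (the principal point, pixels), "k1" (the pictures are not rectified: a ray, as slopes to the right and down, at radius r is drawn at 1 + k1 r^2 times it, then the intrinsics apply), "rvec" (rotation vector, rad) and "tvec" (3), from world to camera coordinates, as OpenCV has them. Camera axes: x right, y down, z forward; pixel columns grow to the right and rows downward; lengths in m; the calibration is good to about 2 mm. A picture is of the moment at which its call begins: read the wrist's pose just before it. get_calibration takes no time and is no camera call; for the wrist camera it gives the pose at the moment of the call.
A pose or a line that the arm cannot do raises robot.IKError and nothing moves.
- robot.job_done(): hands the job in, once; it reports no verdict.
The state is a dict: "time": time; "q": joint angles; "qvel": joint speeds; "joint_torque": joint torques, N m; "tool_pos": TCP position; "tcp_rot": TCP orientation; "ft_force": force on the tool from outside, world axes, zero at the start; "torque": the same for the moment, N m; "gripper_width": finger opening in m.
Only numpy, scipy, OpenCV 4.12 (cv2) and the standard library are available. Lean on these libraries where they do the work, as an engineer would, in place of code of your own. Each camera call takes 0.05 s, during which the arm holds its last target. There are 200 camera calls.

## Working session

There is one attempt and no reset: what is moved stays moved. The work goes in short steps, each a Python script; the robot and the scene stay as the last script left them, time stands still between calls to the robot, and variables do not carry over. Pictures are saved under pics/ and viewed, about 8 in all and at most 12, crops included, and the job is handed in when it is done.

```bash
mkdir -p pics; ls; python3 - <<'E'
from plant import robot
import cv2
for n in ("top","scene"):
    cv2.imwrite(f"pics/{n}0.png",robot.grab_frame(n)); print(n,robot.get_calibration(n))
print(robot.observe())
E
```

```text
pics
top {'vertical_fov': 51.576209106214975, 'cx': 277.31080751248084, 'cy': 209.31840913511755, 'k1': -0.10721450415449915, 'rvec': array([ 2.13592318, -2.13143913,  0.20159394]), 'tvec': array([0.0132122 , 0.52680579, 1.21454836])}
scene {'vertical_fov': 55.83174264488761, 'cx': 279.774542922428, 'cy': 210.6042451487441, 'k1': -0.07052737759160059, 'rvec': array([ 2.22815104,  0.82401179, -0.36102681]), 'tvec': array([-0.40065896, -0.18278167,  1.35255854])}
{'time': 0.1, 'q': array([5.50809764e+01, 5.99486159e+00, 5.53293343e+00, 8.96048232e+01,
       1.29077542e-04, 7.75243507e+01]), 'qvel': array([ 0.05965141, -0.02473548,  0.03462229, -0.04615943, -0.00079832,
       -0.0040976 ]), 'joint_torque': array([ 5.02233641e-03, -5.58205283e+01,  5.04721391e+01,  1.30123808e-02,
       -2.95793052e-04,  2.95876271e-05]), 'tool_pos': array([0.22895453, 0.55437533, 0.30321709]), 'tcp_rot': array([-1.79934853e+02, -1.45459620e-02,  1.57556617e+02]), 'ft_force': array([ 1.02749599, -0.21323409, -0.59441829]), 'torque': array([ 0.03852377, -0.0122247 ,  0.00285563]), 'gripper_width': 0.08532400065838808}
```

View pics/top0.png

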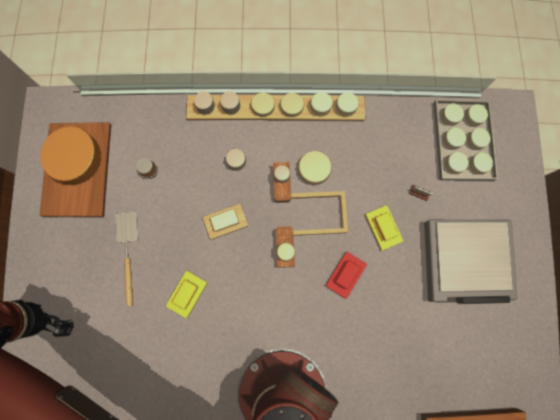

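View pics/scene0.png

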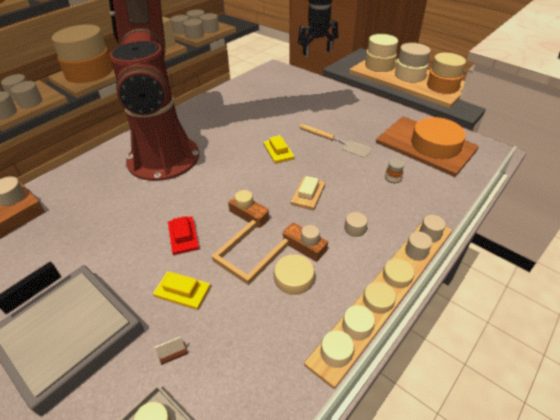

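The top view shows the pale board with its cream slab at (226,221). The risers are at (282,182) and (285,247), and the bay is at (318,213). Possible mix-ups are the yellow boards at (186,294) and (384,228), the red board at (346,275), and the serving plank with orange cheese at (75,170). I choose the pale board with the cream slab at (226,221). Next I'll get coarse positions and a wrist view.

```bash
cat > h.py <<'E'
import numpy as np, cv2
from plant import robot
def intr(c):
    f=210/np.tan(np.radians(c["vertical_fov"])/2)
    return np.array([[f,0,c["cx"]],[0,f,c["cy"]],[0,0,1]]),np.array([c["k1"],0,0,0.])
def cast(c,px,z=0.):
    K,d=intr(c); p=cv2.undistortPoints(np.float64(px).reshape(-1,1,2),K,d).reshape(-1,2)
    R=cv2.Rodrigues(c["rvec"])[0]; o=-R.T@c["tvec"]
    r=np.c_[p,np.ones(len(p))]@R
    return o+r*((z-o[2])/r[:,2])[:,None]
def proj(c,P):
    K,d=intr(c); return cv2.projectPoints(np.float64(P).reshape(-1,3),c["rvec"],c["tvec"],K,d)[0].reshape(-1,2)
E
python3 - <<'E'
from h import *
c=robot.get_calibration("top")
print(cast(c,[[226,221],[282,182],[285,247],[318,213],[235,158],[145,167],[186,294]],0.02).round(3))
w=robot.get_calibration("wrist"); R=cv2.Rodrigues(w["rvec"])[0]
print(w,"cam pos",-R.T@w["tvec"],"axis",R[2], robot.observe()["tool_pos"])
from math import *
P=np.array([0.53,0.06,0.35])
for yaw in (0,90,180,-90,157):
  for p in ([.5,.1,.35],[.45,.1,.35],[.5,.05,.4]): print(yaw,p,robot.ik(p,[180,0,yaw]))
E
```

```text
[[ 0.496  0.165  0.02 ]
 [ 0.615  0.     0.02 ]
 [ 0.42  -0.009  0.02 ]
 [ 0.521 -0.107  0.02 ]
 [ 0.689  0.143  0.02 ]
 [ 0.661  0.417  0.02 ]
 [ 0.283  0.277  0.02 ]]
{'vertical_fov': 65.15765252506182, 'cx': 281.08265503187175, 'cy': 212.14132323158597, 'k1': -0.07954732646479247, 'rvec': array([-2.38800324, -1.59840465, -0.24641369]), 'tvec': array([-0.59993616, -0.03907049,  0.38065865])} cam pos [0.15658819 0.58519043 0.37334061] axis [ 0.28026972 -0.11769117 -0.95267921] [0.22895453 0.55437533 0.30321709]
0 [0.5, 0.1, 0.35] [ -3.41427017  -8.84708253  -4.19374029  94.65334225   0.
 176.58572983]
0 [0.45, 0.1, 0.35] [ -3.79955939 -17.36718172 -11.51771762  95.8494641    0.
 176.20044061]
0 [0.5, 0.05, 0.4] [ -9.23570771  -8.35387348   1.55747098  99.91134446   0.
 170.76429229]
90 [0.5, 0.1, 0.35] [-3.41427017 -8.84708253 -4.19374029 94.65334225  0.         86.58572983]
90 [0.45, 0.1, 0.35] [ -3.79955939 -17.36718172 -11.51771762  95.8494641    0.
  86.20044061]
90 [0.5, 0.05, 0.4] [-9.23570771 -8.35387348  1.55747098 99.91134446  0.         80.76429229]
180 [0.5, 0.1, 0.35] [-3.41427017 -8.84708253 -4.19374029 94.65334225  0.         -3.41427017]
180 [0.45, 0.1, 0.35] [ -3.79955939 -17.36718172 -11.51771762  95.8494641    0.
  -3.79955939]
180 [0.5, 0.05, 0.4] [-9.23570771 -8.35387348  1.55747098 99.91134446  0.         -9.23570771]
-90 [0.5, 0.1, 0.35] [ -3.41427017  -8.84708253  -4.19374029  94.65334225   0.
 -93.41427017]
-90 [0.45, 0.1, 0.35] [ -3.79955939 -17.36718172 -11.51771762  95.8494641    0.
 -93.79955939]
-90 [0.5, 0.05, 0.4] [ -9.23570771  -8.35387348   1.55747098  99.91134446   0.
 -99.23570771]
157 [0.5, 0.1, 0.35] [-3.41427017 -8.84708253 -4.19374029 94.65334225  0.         19.58572983]
157 [0.45, 0.1, 0.35] [ -3.79955939 -17.36718172 -11.51771762  95.8494641    0.
  19.20044061]
157 [0.5, 0.05, 0.4] [-9.23570771 -8.35387348  1.55747098 99.91134446  0.         13.76429229]
```

```bash
python3 - <<'E'
from h import *
robot.move_pose([0.47,0.06,0.34],[180,0,180])
c=robot.get_calibration("wrist"); im=robot.grab_frame("wrist"); 
cv2.imwrite("pics/w1.png",im); np.save("w1.npy",c,allow_pickle=True)
print(robot.observe()["time"],robot.observe()["tool_pos"])
E
```

```text
2.1417 [0.46998092 0.06061027 0.33999005]
```

View pics/w1.png

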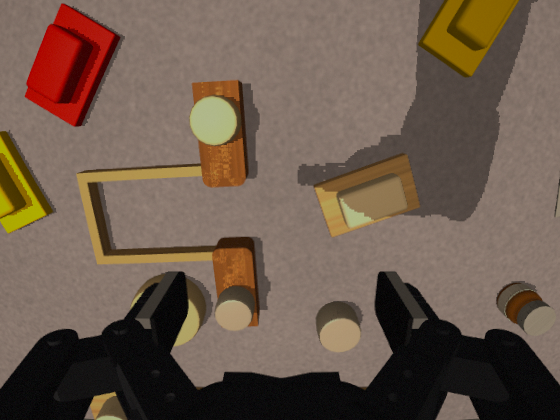

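The wrist view shows the pale board with its cheese at (367,195), partly in shadow. The gap is at (228,212), the bay around (150,215), crottin_c at (338,326) and the honey at (525,305). Next I'll measure by masks.

```bash
python3 - <<'E'
from h import *
im=cv2.imread("pics/w1.png"); c=np.load("w1.npy",allow_pickle=True).item()
R=cv2.Rodrigues(c["rvec"])[0]; print("cam",(-R.T@c["tvec"]).round(3))
hsv=cv2.cvtColor(im,cv2.COLOR_BGR2HSV)
for p in [(150,172),(220,160),(232,262),(326,200),(410,170),(350,212),(375,195),(280,240),(460,180),(380,165),(228,243)]: print(p,hsv[p[1],p[0]])
def comp(m,box):
    k=np.zeros_like(m);x0,y0,x1,y1=box;k[y0:y1,x0:x1]=m[y0:y1,x0:x1]
    n=max(cv2.findContours(k,0,cv2.CHAIN_APPROX_NONE)[0],key=cv2.contourArea); return n
m=cv2.inRange(hsv,(8,80,40),(30,255,255))
cv2.imwrite("pics/m.png",m)
for name,box in (("board",(300,140,425,245)),("disp",(70,70,265,340))):
    n=comp(m,box); print(name,cv2.contourArea(n),cv2.minAreaRect(n)); print(cv2.approxPolyDP(cv2.convexHull(n) if name=="board" else n,3,True).reshape(-1,2).tolist())
    if name=="board":
        b=cv2.boxPoints(cv2.minAreaRect(n)); P=cast(c,b,0.016); print(P.round(4),np.linalg.norm(P-np.roll(P,1,0),axis=1))
v=np.hstack([cv2.resize(im[70:340,70:270],None,fx=2,fy=2),cv2.resize(im[110:250,290:430],None,fx=2.8,fy=2.8,interpolation=2).copy() if 0 else cv2.copyMakeBorder(cv2.resize(im[130:250,300:430],None,fx=3,fy=3),0,180,0,0,0)])
cv2.imwrite("pics/z1.png",v); print(v.shape)
E
```

```text
cam [0.392 0.062 0.41 ]
(150, 172) [ 21 141 177]
(220, 160) [ 14 195 149]
(232, 262) [ 13 196 146]
(326, 200) [ 21 142 179]
(410, 170) [ 16 153 108]
(350, 212) [ 34  67 183]
(375, 195) [ 18 110 146]
(280, 240) [ 12  49 134]
(460, 180) [13 51 80]
(380, 165) [ 16 161 119]
(228, 243) [ 12 198  49]
board 5437.5 ((368.3356018066406, 194.33981323242188), (58.02495574951172, 99.45962524414062), 70.82099914550781)
[[406, 154], [419, 207], [332, 237], [313, 185], [396, 154]]
[[0.4802 0.099  0.016 ]
 [0.4394 0.2114 0.016 ]
 [0.5081 0.2439 0.016 ]
 [0.5525 0.1259 0.016 ]] [0.07716146 0.119564   0.07604314 0.12610324]
disp 13182.0 ((165.2062530517578, 209.79269409179688), (250.6053009033203, 172.57334899902344), 85.50955200195312)
[[192, 82], [194, 105], [189, 123], [198, 140], [199, 163], [76, 173], [96, 262], [211, 260], [218, 322], [234, 330], [257, 326], [259, 302], [251, 238], [225, 237], [214, 246], [110, 248], [98, 181], [201, 175], [205, 185], [238, 186], [245, 180], [248, 163], [241, 82]]
(540, 790, 3)
```

View pics/z1.png

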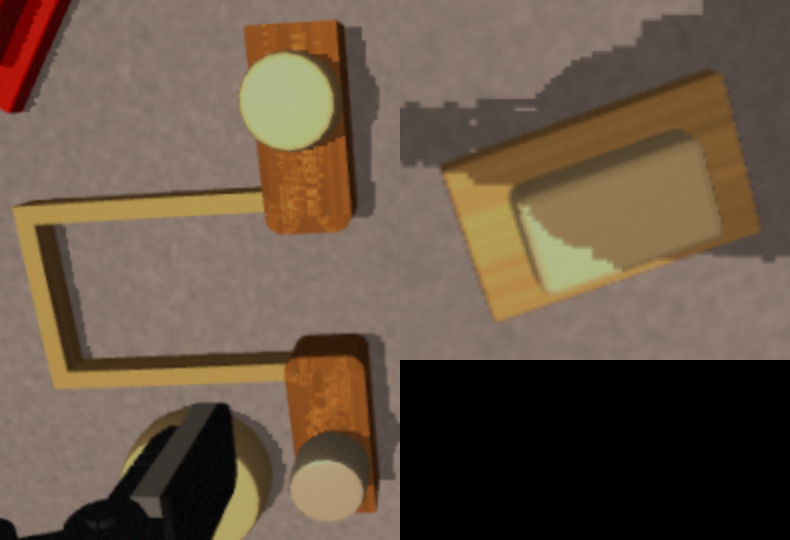

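The crop confirms the choice: a pale wooden board with a cream slab, neither red nor yellow. Next I'll fit its edges, each at the correct height, and do the same for the display.

```bash
cat >> h.py <<'E'
def wline(c,pts,z):
    v=cv2.fitLine(cast(c,pts,z)[:,:2].astype(np.float32),cv2.DIST_HUBER,0,1e-4,1e-4).ravel(); return v[2:],v[:2]
def near(n,a,b,tol=2.5,trim=.12):
    """contour points along segment a-b"""
    a,b=np.float64(a),np.float64(b);d=b-a;L=np.hypot(*d);q=n-a
    t=q@d/L/L;e=abs(q[:,0]*d[1]-q[:,1]*d[0])/L
    return n[(t>trim)&(t<1-trim)&(e<tol)]
def meet(l,m):
    s=np.linalg.solve(np.c_[l[1],-m[1]],m[0]-l[0]); return l[0]+s[0]*l[1]
E
cat > m1.py <<'E'
from h import *
im=cv2.imread("pics/w1.png"); c=np.load("w1.npy",allow_pickle=True).item()
m=cv2.inRange(cv2.cvtColor(im,cv2.COLOR_BGR2HSV),(8,80,25),(30,255,255))
def comp(box):
    k=np.zeros_like(m);x0,y0,x1,y1=box;k[y0:y1,x0:x1]=m[y0:y1,x0:x1]
    return max(cv2.findContours(k,0,cv2.CHAIN_APPROX_NONE)[0],key=cv2.contourArea).reshape(-1,2)
n=comp((300,140,425,245))
ang=lambda l:np.degrees(np.arctan2(l[1][1],l[1][0]))
up=wline(c,near(n,(313,185),(406,154)),0); lo=wline(c,near(n,(332,237),(419,207)),.016)
le=wline(c,near(n,(313,185),(332,237)),0); ri=wline(c,near(n,(406,154),(419,207)),.016)
C=np.array([meet(a,b) for a,b in ((up,le),(le,lo),(lo,ri),(ri,up))])
print("board corners",C.round(4).tolist(),"sides",np.linalg.norm(C-np.roll(C,-1,0),axis=1).round(4),"mid",C.mean(0),[round(ang(l),2) for l in (up,lo,le,ri)])
d=comp((70,70,265,340))
L={}
for k,a,b,z in (("u_back",(199,140),(203,163),.038),("u_back2",(192,82),(194,105),.038),("u_front",(248,163),(241,82),0),("u_gap",(205,185),(238,186),.038),
  ("l_gap",(225,237),(251,238),0),("l_front",(251,238),(259,302),0),("l_back",(211,262),(218,322),.038),("rail_u_in",(201,175),(98,181),.022),("rail_u_out",(199,163),(76,173),0),
  ("rail_l_in",(110,248),(214,246),0),("rail_l_out",(96,262),(211,260),.022),("end_in",(98,181),(110,248),.022),("end_out",(76,173),(96,262),.022)):
    q=near(d,a,b,3)
    if len(q)<4: print(k,"few");continue
    L[k]=wline(c,q,z); print(k,len(q),L[k][0].round(4),round(ang(L[k])%180,2))
E
python3 m1.py
```

```text
board corners [[0.4853000044822693, 0.10159999877214432], [0.5511999726295471, 0.12620000541210175], [0.5097000002861023, 0.23759999871253967], [0.4440000057220459, 0.21310000121593475]] sides [0.0703 0.1188 0.0701 0.119 ] mid [0.49753898 0.16963384] [np.float32(-69.65), np.float32(-69.56), np.float32(20.52), np.float32(20.4)]
u_back 17 [ 0.4422 -0.0313] 4.33
u_back2 18 [ 0.376  -0.0344] 2.95
u_front 62 [0.4136 0.017 ] 3.16
u_gap 26 [ 0.479  -0.0081] 93.14
l_gap 19 [0.5576 0.002 ] 90.18
l_front 49 [0.6074 0.0262] 2.94
l_back 46 [ 0.6171 -0.0232] 0.09
rail_u_in 78 [ 0.4722 -0.099 ] 92.92
rail_u_out 94 [ 0.4631 -0.1376] 92.83
rail_l_in 79 [ 0.5735 -0.1005] 92.71
rail_l_out 88 [ 0.5848 -0.1052] 92.7
end_in 50 [ 0.5192 -0.1654] 2.94
end_out 68 [ 0.5235 -0.1897] 2.57
```

The measurements agree with the given sizes:

| Item | Measured | Given |
|---|---|---|
| Board | 70–71 × 119 mm | 72 × 120 mm |
| Riser depth | 49.7 mm | 50 mm |
| Gap | 79 mm | 78 mm |
| Bay width | 101 mm | 100 mm |

- **Display:** origin about (0.5183, -0.0029), yaw about 2.8°.
- **Board in the display frame:** (-12, 173) mm, turned 17.6°.

The plan is a two-finger push on the rear edge, 12 mm straight and then an arc of about 187 mm radius onto the gap's line. I'll look again after that.

```bash
cat >> h.py <<'E'
O=np.array([.5183,-.0029]); YAW=2.8
def rot(d): a=np.radians(d); return np.array([[np.cos(a),-np.sin(a)],[np.sin(a),np.cos(a)]])
def toD(p): return (np.asarray(p)-O)@rot(YAW)
def tool(x,y,th,gap=0.):
    """TCP xy and rotation pushing a board whose display pose is x,y (m), th (deg), fingers `gap` behind its rear"""
    p=O+rot(YAW)@(np.array([x,y])+rot(th)@[0,.060+.011+gap]); return p,[180,0,90+YAW+th]
def go(x,y,th,gap,z,vel=.04,guard=None):
    p,r=tool(x,y,th,gap); return robot.line_to([*p,z],vel=vel,rotation=r,guard=guard)
E
python3 - <<'E'
from h import *
print(robot.tip_reach)
robot.set_gripper(0.03); print(robot.tip_reach)
p,r=tool(-.0124,.1733,17.6,.025)
robot.move_pose([*p,.15],r)
go(-.0124,.1733,17.6,.025,.09,.1)
hit=go(-.0124,.1733,17.6,.025,.062,.015,guard=6)
o=robot.observe(); print(hit,o["tool_pos"],o["time"],o["ft_force"],o["gripper_width"])
z=o["tool_pos"][2]+.005
robot.line_to([*o["tool_pos"][:2],z],vel=.05); np.save("z.npy",z)
cv2.imwrite("pics/s1.png",cv2.resize(robot.grab_frame("scene")[140:300,180:420],None,fx=3,fy=3))
E
```

```text
0.0726
0.0726
True [0.46396118 0.25957218 0.0721841 ] 6.0833 [-1.61979586 -0.19947785  6.18898141] 0.03031028760483515
```

View pics/s1.png

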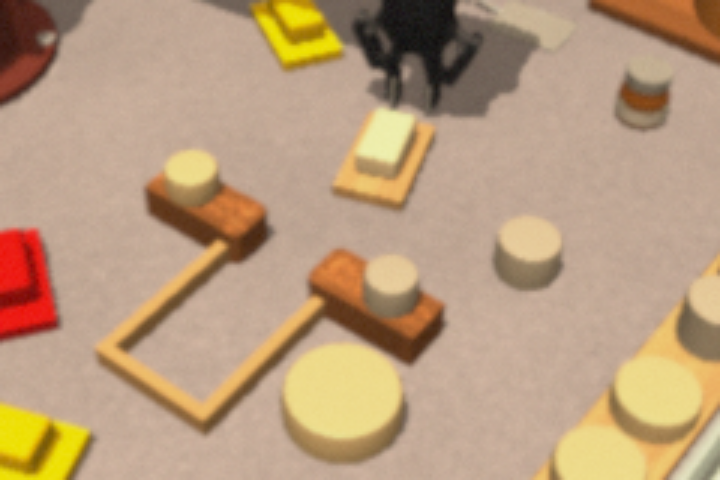

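The fingers are squared up behind the board. The finger linkages bulge out to the sides higher up, so I'll check that against the crottins before entering the gap. Now the arc push.

```bash
python3 - <<'E'
from h import *
z=float(np.load("z.npy"))
x,y,th=-.0124,.1733,17.6
go(x,y,th,0,z,.04)
s=np.sin(np.radians(th)); cth=np.cos(np.radians(th))
x+=.012*s; y-=.012*cth; go(x,y,th,0,z,.03)
Rr=-x/(1-cth)
print("R",Rr)
for t in np.linspace(th,0,9)[1:]:
    a=np.radians(t); yy=y-Rr*(s-np.sin(a)); xx=-Rr*(1-np.cos(a)); go(xx,yy,t,0,z,.03)
print("end pose",xx,yy, robot.observe()["time"],robot.observe()["ft_force"])
go(xx,yy,0,.03,z,.1); go(xx,yy,0,.03,.2,.15)
robot.set_gripper(0)
p=O+rot(YAW)@[-.05,.08]
robot.move_pose([*p,.34],[180,0,180])
c=robot.get_calibration("wrist"); im=robot.grab_frame("wrist")
cv2.imwrite("pics/w2.png",im); np.save("w2.npy",c,allow_pickle=True)
cv2.imwrite("pics/s2full.png",robot.grab_frame("scene")); print(robot.observe()["time"])
c1=np.load("w1.npy",allow_pickle=True).item()
print("crottins D",toD(cast(c1,[[213,120]],.068)[:,:2]),toD(cast(c1,[[234,309]],.072)[:,:2]))
E
```

```text
R 0.1873891571918861
end pose -0.0 0.10520087299855616 10.9917 [-0.00792494 -0.46295403 -0.21749188]
14.475
crottins D [[-0.11542843  0.00090504]] [[0.10390644 0.00267183]]
```

View pics/w2.png

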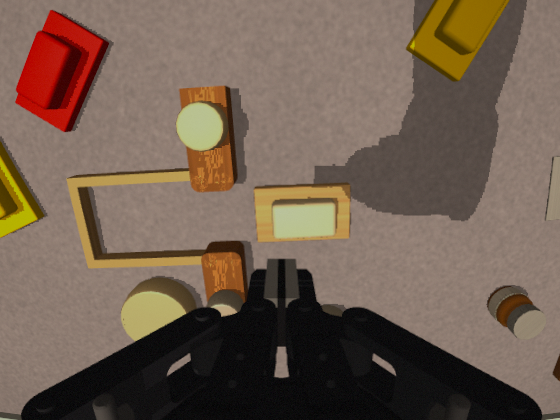

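The board now looks aligned with the gap at (302,212). The closed gripper's linkages reach about ±65 mm at TCP height. They are about 45 mm or more above the tips where they pass ±39 mm, so they clear the risers (38 mm high) and the crottins (inner edges beyond 80 mm). Next I'll re-measure the board against the gap.

```bash
cat > m2.py <<'E'
from h import *
im=cv2.imread("pics/w2.png"); c=np.load("w2.npy",allow_pickle=True).item()
m=cv2.inRange(cv2.cvtColor(im,cv2.COLOR_BGR2HSV),(8,80,25),(30,255,255))
def comp(box):
    k=np.zeros_like(m);x0,y0,x1,y1=box;k[y0:y1,x0:x1]=m[y0:y1,x0:x1]
    return max(cv2.findContours(k,0,cv2.CHAIN_APPROX_NONE)[0],key=cv2.contourArea).reshape(-1,2)
ang=lambda l:round(float(np.degrees(np.arctan2(l[1][1],l[1][0]))%180),2)
n=comp((246,170,365,250)); q=cv2.boxPoints(cv2.minAreaRect(n)); print(q.round(1).tolist())
q=sorted(q.tolist()); (a,b),(e,f)=sorted(q[:2],key=lambda p:p[1]),sorted(q[2:],key=lambda p:p[1])
up=wline(c,near(n,a,e),0);lo=wline(c,near(n,b,f),.016);le=wline(c,near(n,a,b),.016);ri=wline(c,near(n,e,f),.016)
C=np.array([meet(s,t) for s,t in ((up,le),(le,lo),(lo,ri),(ri,up))])
print("board D",toD(C).round(4).tolist(),"mid",toD(C.mean(0)).round(4),"rel yaw",[round(ang(l)-r-YAW,2) for l,r in ((up,90),(lo,90),(le,0),(ri,0))],np.linalg.norm(C-np.roll(C,-1,0),axis=1).round(4))
d=comp((60,75,246,320))
for k,s,t,z in (("u_gap",(198,190),(228,190),.038),("l_gap",(210,243),(238,242),0),("u_front",(229,88),(235,175),0),("l_front",(241,250),(244,290),0),
  ("rail_u_in",(190,180),(92,186),.022),("rail_u_out",(188,170),(70,179),0),("rail_l_in",(102,254),(200,251),0),("rail_l_out",(90,266),(200,263),.022)):
    g=near(d,s,t,4)
    if len(g)<4: print(k,"few",len(g)); continue
    l=wline(c,g,z); print(k,len(g),toD(l[0]).round(4),round((ang(l)-YAW+45)%90-45,2))
E
python3 m2.py
```

```text
[[252.6999969482422, 185.89999389648438], [349.8999938964844, 181.60000610351562], [352.3999938964844, 238.39999389648438], [255.1999969482422, 242.6999969482422]]
board D [[-0.034, 0.0458], [0.0357, 0.0453], [0.0369, 0.1659], [-0.0335, 0.1649]] mid [0.0013 0.1055] rel yaw [-0.2, -0.55, -0.43, 0.8] [0.0697 0.1206 0.0705 0.1191]
u_gap 23 [-0.0395  0.0024] -2.93
l_gap 21 [0.0396 0.0044] -2.65
u_front 66 [-0.1035  0.0249] 0.23
l_front 31 [0.083  0.0241] -4.89
rail_u_in 75 [-0.0507 -0.0929] 0.16
rail_u_out 90 [-0.0617 -0.1037] 0.11
rail_l_in 75 [ 0.0505 -0.1043] -0.04
rail_l_out 83 [ 0.0615 -0.1126] 0.11
```

The gap sides come out at -39.5 and +39.6 mm, so the display frame holds. The board is at x = +1.3 mm with yaw about -0.4°, which fits the ±3 mm clearance. I'll push through with closed fingers and a force guard.

```bash
python3 - <<'E'
from h import *
p,r=tool(.0013,.1055,-.4,.03)
robot.move_pose([*p,.15],r)
go(.0013,.1055,-.4,.03,.09,.1)
hit=go(.0013,.1055,-.4,.03,.062,.015,guard=6)
z=robot.observe()["tool_pos"][2]+.006; print(hit,z)
go(.0013,.1055,-.4,.03,z,.05)
go(.0013,.1055,-.4,.0,z,.05)
for x,y,t in ((.0009,.07,-.4),(.0006,.05,-.4),(.0004,.03,-.3),(0,.01,-.2),(0,-.01,0),(0,-.035,0),(0,-.06,0),(0,-.08,0),(0,-.1,0)):
    h=go(x,y,t,0,z,.035,guard=15); o=robot.observe(); print(y,h,o["ft_force"].round(1),o["time"])
    if h: break
c=robot.get_calibration("top"); cv2.imwrite("pics/t2.png",cv2.resize(robot.grab_frame("scene")[120:320,160:400],None,fx=3,fy=3))
E
```

```text
True 0.07866800326815343
0.07 False [ 0.8 -0.5  0.9] 20.15
0.05 False [-0.1 -0.8 -0.2] 20.875
0.03 False [-1.1 -0.5  0.1] 21.6
0.01 False [ 0.1 -0.6  1. ] 22.325
-0.01 False [-0.  -0.3  0.4] 23.05
-0.035 False [ 0.6 -0.3 -0.1] 23.9167
-0.06 False [-0.1  0.1  0. ] 24.7833
-0.08 False [ 0.3 -0.6  0. ] 25.5083
-0.1 False [0.  0.8 0.4] 26.2333
```

View pics/t2.png

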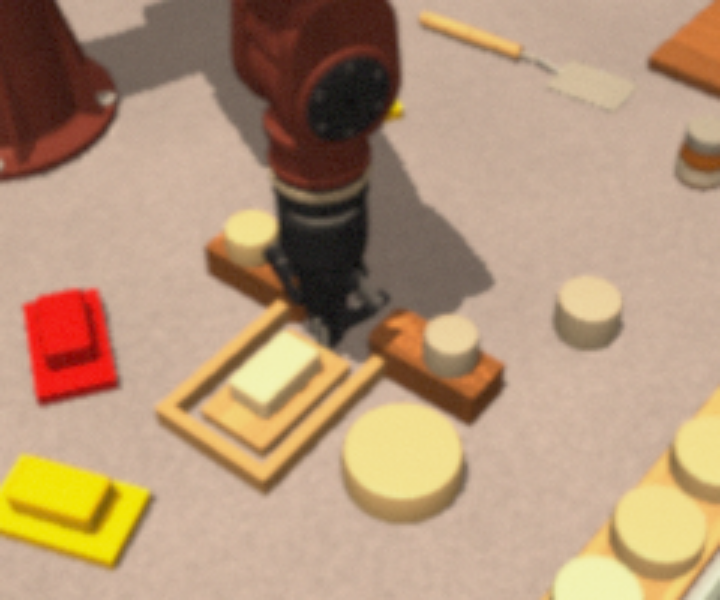

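The board is in the bay at (275,385) of the crop and the crottins are undisturbed. Next I'll back off, raise the arm and measure.

```bash
python3 - <<'E'
from h import *
z=robot.observe()["tool_pos"][2]
go(0,-.1,0,.02,z,.06); go(0,-.1,0,.02,.2,.12)
p=O+rot(YAW)@[-.07,.0]
robot.move_pose([*p,.34],[180,0,180])
c=robot.get_calibration("wrist"); im=robot.grab_frame("wrist"); cv2.imwrite("pics/w3.png",im); np.save("w3.npy",c,allow_pickle=True)
print(robot.observe()["time"])
y=lambda a: (O+rot(YAW)@a).tolist()
P=[[*y([sx*.036,yy]),.016] for yy in (-.04,-.16) for sx in (-1,1)]
print("expected px",proj(c,P).round(1).tolist())
hsv=cv2.cvtColor(im,cv2.COLOR_BGR2HSV)
m=cv2.inRange(hsv,(26,20,120),(45,110,255))
for k in cv2.findContours(m,0,2)[0]:
    if cv2.contourArea(k)>300: 
        r=cv2.minAreaRect(k); print(r, toD(cast(c,[r[0]],.044)[:,:2]))
E
```

```text
29.3583
expected px [[249.8, 203.7], [254.1, 256.3], [155.7, 208.3], [164.7, 259.9]]
((200.02000427246094, 240.36000061035156), (30.120220184326172, 59.02009963989258), 86.8201675415039) [[-0.00110032 -0.10058129]]
((278.0, 141.5), (45.0, 44.0), 90.0) [[-0.11332519 -0.0004104 ]]
```

View pics/w3.png

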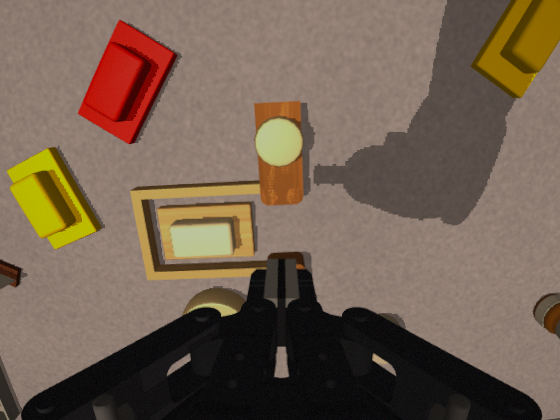

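The board lies in the bay at about (206,231). Its corners fall within 1–3 px of those expected for display y = -100 mm, and there is a visible strip between its rear end and the risers. The cheese's middle measures (-1, -101) mm in the display frame. I'm handing it in.

```bash
python3 -c "
from plant import robot
robot.job_done(); print(robot.observe()['time'])"
```

```text
the job is handed in; nothing more can be done
the job is handed in; nothing more can be done
```

I pushed the board through the gap and into the bay, then handed the job in; the interface reports no verdict. I turned it onto the gap's line with two fingertips on its rear edge, then pushed it straight through with closed fingers. The 15 N guard never tripped, and the last clock reading before hand-in was about 29 s of the 64 s allowed.

**Last checks:**
- **Board position:** the cheese on it measures x ≈ -1 mm, y ≈ -101 mm in the display frame. The rear edge is about 15 mm past the risers, and the board looks flat and square in the bay.
- **Robot:** the arm is raised clear, touching nothing.
- **Bystanders:** both crottins on the risers, crottin_c, the tomme and the honey look unmoved in the pictures. Only crottin_a was re-measured, within 3 mm of its start. I did not measure the others, and the tag and spatula lay far from the arm's path.
- **Not measured:** I took the gap crossing (board's middle within ±10 mm) from the commanded path, not from a picture taken in the gap.
- **Fits that disagreed:** the two short riser edges at the gap came out about 2.8° off the display's yaw, and one partly hidden riser front 4.9° off. I relied on the long rail lines, which agreed within 0.2°.

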